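Emergency opening of a locked bench centrifuge with the release pin

ROBOT

A 7-joint arm with a two-finger parallel gripper is mounted at the origin on the work surface. World frame = base frame: x ahead of the robot, y to its left, z up, the work surface at z = 0. Lengths are in m, angles in rad, forces in N, time in s.
With the tool pointing down it reaches from about 0.4 to 0.85 m from the base axis. Payload 10.4 kg.
Tool frame: the origin (TCP) lies at the very end of the fingers, on their centre line; the grasp point (between the pads) lies 19 mm behind it; z points along the fingers, y is the line along which they close (so a half turn about z gives the same grasp; the last joint's range is limited). The gripper opens to 85 mm and grips with 20 to 120 N. Pads are 22 mm wide; open, the fingers measure 114 mm over their backs; the gripper's body (76 mm by 85 mm) begins 54 mm behind the grasp point. The pads swing forward as they close: fully open they stand 13 mm farther back than shut.
Start: joints at [-1.294, 0.332, -0.065, 1.46, 0.022, 1.35, -0.088], TCP at [0.185, 0.597, 0.198] pointing down, gripper open.
Joint ranges: [-2.6, 2.6], [-0.5, 2.12], [-1.47, 1.34], [0.16, 2.42], [-1.27, 4.41], [0.06, 2.06], [-2.6, 2.6]. Speed limits (rad/s): [2.22, 2.22, 2.79, 2.79, 3.14, 3.14, 3.14].

INTERFACE

Orientations are given as a unit quaternion [x, y, z, w].
In Python, from workcell import manip, vision, order gives the robot as it stands. The module is installed in compiled form; this text tells all that it offers.
- The arm moves only by the tool move_arm, never from a script. Its argument "motion" is a list of rows, each a list of 3 entries, a list of its own where there are three numbers: the shift along the tool's x, y, z scaled (see below), then the turn, a rotation vector about the tool's x, y, z scaled (see below), then the opening, from -1 (shut) to 1 (fully open). In form: [[[dx, dy, dz], [wx, wy, wz], hand], ...]. A call has 1 to 12 rows; each row shifts and turns the commanded pose from where the row before left it, along the tool's axes as they then stand; what a row does not reach is not made up. The controller multiplies each number of a shift by 0.75 m and each number of a turn by pi/4 rad. A row lasts 1/10 s, in which the tool goes at most 50 mm and 8.59 degrees, less where a joint would pass 70% of its speed; a pose out of reach is approached as far as the arm can. A call with a number of a shift or a turn outside -1 to 1 is refused whole. A call with a gripper value outside its range is refused whole. The fingers move at their own pace and stop on an object; "newtons" is the grip in N (left out, the last holds). Time passes only in rows, so rows that do not move let the fingers close. It gives the time, the measured TCP pose, the force, the opening and the grip force at its end, in the units of the state.
- manip.get_obs(): the state, without advancing time (a new reading comes with each control period).
- vision.camera(name): name is "side" or "top" or "wrist"; returns a dict with "pixels" (480x640x3 uint8, red, green, blue), "fx", "fy", "cx", "cy" (pixels), "R" (3x3) and "t" (3): a world point X has camera coordinates R X + t. Camera axes: x right, y down, z forward; pixel columns grow to the right and rows downward; lengths in m; the calibration is good to about 2 mm. A picture is of the moment at which its call begins. There is no depth.
- order.hand_in(): hands the job in; it is judged then, once.
The state is a dict: "clock": time; "joint_pos": joint angles; "joint_velocities": joint speeds; "tau": joint torques, N m; "position": TCP position; "ee_rot": TCP orientation; "ft_force": force on the tool from outside, world axes, zero at the start; "torque": the same for the moment, N m; "grip_width": opening from 0.0 (shut) to 1.0 (fully open); "grasp_force": force on a finger pad.
Only numpy, scipy, OpenCV 4.12 (cv2) and the standard library are available. Lean on these libraries where they do the work, as an engineer would, in place of code of your own. Each camera call takes 0.05 s, during which the arm holds its last target. There are 200 camera calls.

TASK

The power has failed and the bench centrifuge has stayed locked with the samples inside. Take the release pin (the tool with the flat paddle handle) from the tool rack and push its tip down through the round release hole in the centrifuge's deck, beside the lid, until the hidden catch lets go and the lid springs ajar. Finish with the lid swung right back so that it rests open by itself, the pin standing back in its own place in the rack, and the other tools and everything else on the bench left as they were.

Things in the scene. Friction and masses are not known exactly. Their poses are not given: they have to be found in the camera images.
- centrifuge: cream bench centrifuge with a grey lid, 270 deep (x) by 230 wide (y), flat deck at 135 mm. Fixed. Origin: centre of its underside; x points from its front (sloping grey control panel, towards the robot) to its back, z up. The deck is flat from x = -90 mm to the back; in front of that the panel slopes down to 75 mm height at x = -135 mm. The closed lid covers x -80..105, y -80..80 mm, top at 156 mm
- release_hole (a point): centre of the mouth of the release hole: a 13 mm round hole with a thin black rim, straight down through the 6 mm deck, on the deck's -y side 18 mm beside the lid (in the centrifuge's frame at x -42, y -98, z 135 mm). The trip plate of the catch (26 mm wide, 42 mm long) lies hidden 30 mm below the mouth
- catch (a joint): the hidden sprung catch inside the housing: 0 = latched, up to 0.40 rad pressed fully down; springs back when let go. It lets go of the lid at about 0.2 rad, when its plate under the hole has been pushed down about 6 mm (36 mm below the mouth); 13 mm is full travel. Takes about 5 to 10 N
- lid (a joint): hinge of the grey lid: 0 = shut, grows as the lid swings up and back, 1.83 rad = its stop, tipped back past upright, where it stays by its own weight. When the catch lets go a sprung plunger lifts the lid by itself to about 0.16 rad (top of its front then 186 mm high) and no further; let go below about 1.55 rad it falls back to that. It takes 1 to 2 N at the lip to lift
- lid_lip (a point): point in the lid's pull lip, 213 mm from the hinge axis, level with it when shut, 13 mm behind the lip's front edge; turns with the lid. The lip is a tongue 50 mm wide (y), 10 mm thick, projecting 41 mm from the middle of the lid's front over the sloping panel: its side faces can be pinched from above or its edge hooked from below. Ajar it is 179 mm high with over 60 mm free below
- lid_hinge (a point): point on the hinge axis (along y) at the middle of the lid's width, 145 mm above the bench, 105 mm behind the centrifuge's centre; turns with the lid. The lid's pan is 160 mm wide, 185 mm from hinge to front, its underside 7 mm below the hinge axis when shut; a 26 mm steel striker projects from the underside 181 mm from the hinge at the middle of the width (26 mm wide)
- toolrack: plain aluminium rack 190 (x) by 80 (y) by 118 mm high with three places in a row along its x, 11 mm holes at x -60, 0 and 60 mm in a 6 mm top plate. Fixed. Origin: centre of its underside; top of the plate at z 118 mm. Stands left or right of the centrifuge
- pin: release pin standing upright in one of the rack's places: steel rod 6 mm thick and 100 mm long pointing down, collar 22 mm across and 5 mm thick that rests on the rack's plate, and above it a flat black paddle handle 26 (x) by 12 (y, the way to grip it) by 48 mm high. Origin: on the axis at the collar's underside, z up; 70 g
- pin_tip (a point): lower end of the pin's rod, on its axis, 100 mm below the pin's origin
- pin_grip (a point): middle of the pin's paddle handle, 29 mm above the pin's origin
- tkey: rotor key in the rack, dark shank and a black T cross-bar 64 mm long along its y, top 47 mm above the rack's plate; leave alone. Origin: collar's underside
- driver: screwdriver in the rack with a round bulbous black handle 28 mm thick, top 60 mm above the rack's plate; leave alone. Origin: collar's underside
- slidebox: closed grey and white slide box 190 by 95 by 41 mm lying on the other side of the centrifuge from the rack; origin centre of underside; leave alone
- dishes: stack of three Petri dishes, 90 mm across, 43 mm high, near the robot's right; origin centre of underside; leave alone
- jar: white screw-top jar with blue lid, 84 mm across, 88 mm high, back left; origin centre of underside; leave alone
- washbottle: white bottle 60 mm across, 160 mm high, back right; origin centre of underside; leave alone

How it is judged:
On the way, in this order (a step that is already met when the one before it is completed fails the run):
1. the hidden catch is tripped by the pin: the pin presses inside the centrifuge, below the deck, and the catch is pushed to its release point (value of joint catch above 0.17 rad and contact force between pin and centrifuge above 0.5 N and z of pin_tip in the frame of centrifuge below 0.115 m), for 0.05 s.
2. the lid is swung back past upright (value of joint lid above 1.6 rad), for 0.2 s.
At the end, for the whole second after the job is handed in: The lid rests on its stop (hinge beyond 1.7 rad), the catch has sprung back (below 0.05 rad), and the pin stands upright (within 0.1 rad) and still in the rack place it came from (origin within 8 mm of where it started) (value of joint lid above 1.7 rad and distance of pin from where it was at the start of the episode below 0.008 m and angle between pin's own z axis and vertical below 0.1 rad and linear speed of pin below 0.02 m/s and value of joint catch below 0.05 rad); the robot touches nothing.
It fails at once if the rotor key or the screwdriver is moved more than 25 mm (distance of any of tkey, driver from where it was at the start of the episode above 0.025 m).
It fails at once if the slide box, the dishes, the jar or the bottle is moved more than 30 mm (distance of any of slidebox, dishes, jar, washbottle from where it was at the start of the episode above 0.03 m).
It also fails if it takes over 61 s, if anything falls off the work surface, if the arm or the gripper's body presses on something with over 40 N, if the wrist force passes 120 N, or if a joint passes its speed limit or range.

## Working session

There is one attempt and no reset: what is moved stays moved. The work goes in short steps, Python scripts to look and compute and a tool call to move; the robot and the scene stay as the last step left them, time stands still between calls to the robot, and variables do not carry over. Pictures are saved under pics/ and viewed, at most 10 in all, crops included, and the job is handed in when it is done.

Besides the shell and the picture viewer there is one more tool, called after "Emit:" as a command line: name --argument value ..., lists and objects as JSON in quotes. move_arm: Moves the arm, as the interface text tells. Its arguments: {"type":"object","properties":{"motion":{"type":"array"},"newtons":{"type":"number"}},"required":["motion"]}

```bash
mkdir -p pics; cat > h.py <<'E'
import numpy as np, cv2
from workcell import manip, vision, order
def snap(name,f):
    c=vision.camera(name); cv2.imwrite('pics/'+f,cv2.cvtColor(c['pixels'],cv2.COLOR_RGB2BGR))
    np.savez('pics/'+f+'.npz',**{k:np.array(v) for k,v in c.items()}); return c
def at_z(c,u,v,z):
    R=np.array(c['R']);t=np.array(c['t']);d=R.T@np.array([(u-c['cx'])/c['fx'],(v-c['cy'])/c['fy'],1.]);o=-R.T@t
    return o+d*(z-o[2])/d[2]
def proj(c,X):
    p=np.array(c['R'])@np.array(X)+c['t'];return np.array([c['fx']*p[0]/p[2]+c['cx'],c['fy']*p[1]/p[2]+c['cy']])
E
python3 - <<'E'
from h import *
for n in ['top','side']:
    c=snap(n,n+'0.png');print(n,c['fx'],c['cx'],c['cy'],np.round(c['R'],4).tolist(),np.round(c['t'],4).tolist())
print(manip.get_obs())
E
```

```text
top 487.8150210706068 318.7634045370826 237.1352367118732 [[-0.0193, -0.9998, 0.0008], [-0.9974, 0.0192, -0.0693], [0.0692, -0.0022, -0.9976]] [-0.0116, 0.5702, 1.1091]
side 594.6550086718063 326.10795538424736 241.09265978106453 [[0.988, -0.1541, -0.0096], [-0.1216, -0.7381, -0.6636], [0.0952, 0.6568, -0.748]] [-0.5499, 0.1371, 1.2005]
{'clock': 0.1, 'joint_pos': array([-1.29358092,  0.33279929, -0.06474496,  1.46085368,  0.02162243,
        1.34991946, -0.08847506]), 'joint_velocities': array([-1.26624340e-06, -7.62025537e-04, -1.51542365e-03, -1.50441812e-03,
       -1.15337443e-03, -8.87254622e-04, -1.06716436e-03]), 'tau': array([ 1.52142173e-03, -6.26745272e+01,  4.92140511e-02, -3.92428744e+01,
        1.63280085e-02,  7.18872048e-03, -2.43782364e-05]), 'position': array([0.18446353, 0.59675682, 0.19760325]), 'ee_rot': array([ 1.49301593e-01,  9.88791496e-01, -6.38453300e-04, -6.29764115e-05]), 'ft_force': array([-0.9780873 ,  0.80091642, -0.11139563]), 'torque': array([-0.0916177 ,  0.01326745, -0.01907433]), 'grasp_force': 0.0, 'grip_width': 0.9982513365434598}
```

View pics/top0.png

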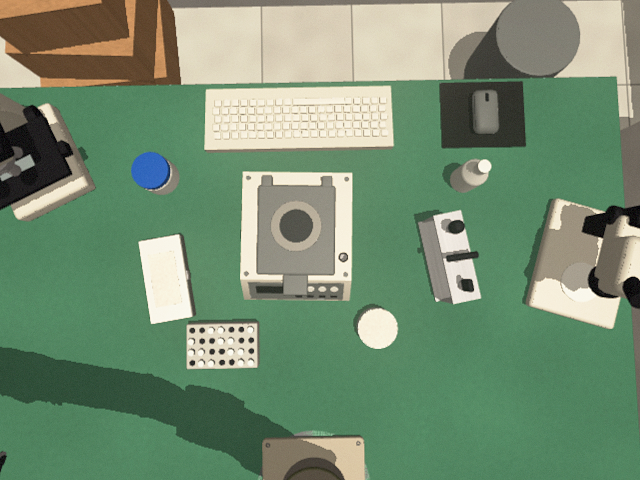

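View pics/side0.png

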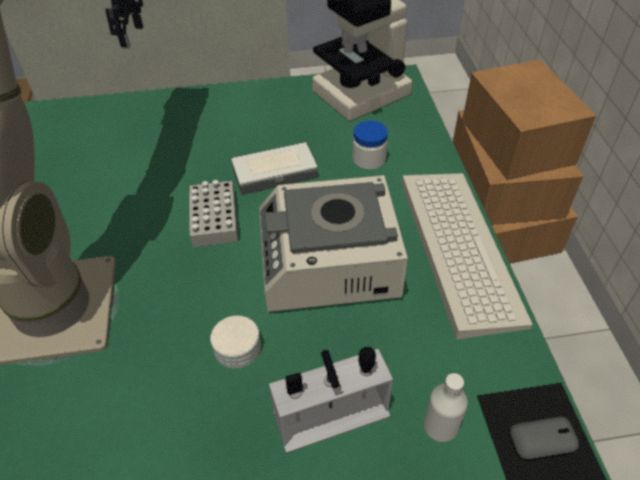

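The top view shows the centrifuge around (297,236), the rack at (450,257), T-key in the middle at (462,256), the round driver probably at (456,227) and the pin probably at (467,285). The hole is near (343,257). Next I'll zoom in.

```bash
python3 - <<'E'
from h import *
a=cv2.imread('pics/top0.png');s=cv2.imread('pics/side0.png')
A=cv2.resize(a[160:310,230:490],(780,450),interpolation=cv2.INTER_CUBIC)  # x3 
cv2.imwrite('pics/cropA.png',A)
B=cv2.resize(s[170:450,250:420],None,fx=2.1,fy=2.1,interpolation=cv2.INTER_CUBIC);cv2.imwrite('pics/cropB.png',B)
E
```

```text
(no output)
```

View pics/cropA.png

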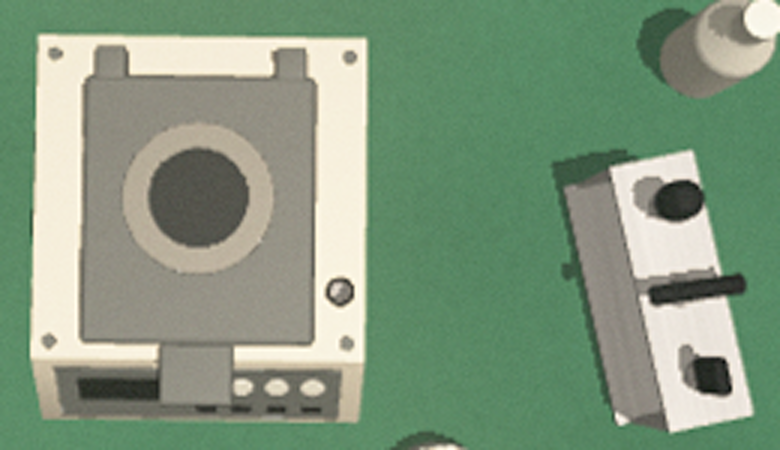

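View pics/cropB.png

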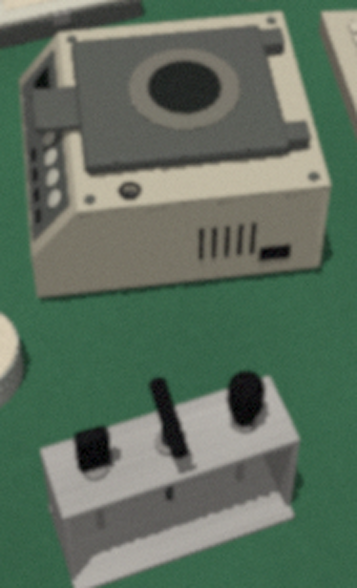

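Crop A: rack plate corners (609,167), (693,151), (753,414), (669,433); flat paddle (pin) at (712,376); hole at (340,291). Deck back corners are at (38,35) and (367,39).

```bash
cat > m.py <<'E'
from h import *
from scipy.spatial.transform import Rotation as Rn
c=np.load('pics/top0.png.npz');s=np.load('pics/side0.png.npz')
T=lambda u,v,z:at_z(c,230+u/3-1/3,160+v/3-1/3,z)
S=lambda u,v,z:at_z(s,250+u/2.1-.26,170+v/2.1-.26,z)
P=[T(*p,.118) for p in [(609,167),(693,151),(753,414),(669,433)]]
ctr=np.mean(P,0);ax=(P[0]+P[1]-P[2]-P[3])/2;yaw=np.arctan2(ax[1],ax[0])
print('rack',ctr.round(4),'yaw',yaw.round(4),'len',np.linalg.norm(ax),np.linalg.norm(P[0]-P[1]))
e=ax/np.linalg.norm(ax);print('front place',(ctr-.06*e).round(4),'mid',ctr.round(4),'paddle top est',T(712,376,.165).round(4))
# side view rack corners
Q=[S(*p,.118) for p in [(41,450),(270,378),(298,438),(64,515)]];q=np.mean(Q,0);ax2=(Q[1]+Q[2]-Q[0]-Q[3])/2
print('side rack',q.round(4),np.arctan2(ax2[1],ax2[0]).round(4),np.linalg.norm(ax2),'place',(q-.06*ax2/np.linalg.norm(ax2)).round(4))
print('hole top',T(340,291,.135).round(4),'side',S(130,190,.135).round(4))
b=[T(38,35,.135),T(367,39,.135)];d=b[0]-b[1];cy=np.arctan2(-d[0],d[1]);print('cent yaw',cy.round(4),np.linalg.norm(d))
L=[T(90,78,.156),T(313,82,.156),T(312,343,.156),T(80,342,.156)];print('lid',np.mean(L,0).round(4),np.round(L,4).tolist())
w=Rn.from_euler('z',cy)
h=T(340,291,.135);org=h-w.apply([-.042,-.098,.135]);print('org from hole',org.round(4),'from back',((b[0]+b[1])/2-w.apply([.135,0,.135])).round(4))
E
python3 m.py
```

```text
rack [ 0.5167 -0.3119  0.118 ] yaw 0.1852 len 0.18964163862754524 0.060659446551091976
front place [ 0.4577 -0.323   0.118 ] mid [ 0.5167 -0.3119  0.118 ] paddle top est [ 0.4581 -0.3172  0.165 ]
side rack [ 0.517  -0.3109  0.118 ] 0.1817 0.18822270717386405 place [ 0.458  -0.3218  0.118 ]
hole top [ 0.5204 -0.0717  0.135 ] side [ 0.5199 -0.0694  0.135 ]
cent yaw -0.0314 0.2299536351417485
lid [0.5763 0.024  0.156 ] [[0.6685, 0.0968, 0.156], [0.6628, -0.0554, 0.156], [0.4851, -0.051, 0.156], [0.4888, 0.1055, 0.156]]
org from hole [0.5655 0.0249 0.    ] from back [0.5647 0.0246 0.    ]
```

```bash
cat > plan.py <<'E'
from h import *
from scipy.spatial.transform import Rotation as Rn, Slerp
def down(yaw): # tool y at world angle yaw, z down
    y=np.array([np.cos(yaw),np.sin(yaw),0]);z=np.array([0,0,-1.]);return Rn.from_matrix(np.c_[np.cross(y,z),y,z])
def rows(wps,hand,step=.045,p=None,R=None,turn=8.2):
    """wps: list of (pos, Rotation, maxstep or None)"""
    o=manip.get_obs();p=o['position'] if p is None else np.array(p);R=Rn.from_quat(o['ee_rot']) if R is None else R
    out=[]
    for q,Rq,st in wps:
        q=np.array(q);rv=(R.inv()*Rq).as_rotvec()
        n=max(1,int(np.ceil(np.linalg.norm(q-p)/(st or step)-1e-6)),int(np.ceil(np.degrees(np.linalg.norm(rv))/turn)))
        for i in range(n):
            out.append([(R.inv().apply((q-p)/(n-i))/.75).round(3).tolist(),((R.inv()*Rq).as_rotvec()/(n-i)/(np.pi/4)).round(3).tolist(),hand])
            p=p+R.apply(np.array(out[-1][0])*.75);R=R*Rn.from_rotvec(np.array(out[-1][1])*np.pi/4)
    for i in range(0,len(out),12): print(str(out[i:i+12]).replace(' ',''))
    print(p.round(4),R.as_quat().round(4));return p,R
E
python3 - <<'E'
from m import *
from plan import *
# triangulate paddle top centre
def ray(c,u,v): 
    a=at_z(c,u,v,0);b=at_z(c,u,v,.2);return a,(b-a)/np.linalg.norm(b-a)
print('paddle top side',S(93,435,.171).round(4),'collar side',S(95,470,.120).round(4),'collar top-ish',T(700,383,.123).round(4))
y0=np.radians(72.8)
D=lambda deg:down(np.radians(deg))
rows([((.3,.52,.34),D(50),None),((.47,.2,.36),D(10),None),((.47,-.1,.36),D(-40),None),((.44,-.32,.28),D(-79.5),None)],1)
E
```

```text
rack [ 0.5167 -0.3119  0.118 ] yaw 0.1852 len 0.18964163862754524 0.060659446551091976
front place [ 0.4577 -0.323   0.118 ] mid [ 0.5167 -0.3119  0.118 ] paddle top est [ 0.4581 -0.3172  0.165 ]
side rack [ 0.517  -0.3109  0.118 ] 0.1817 0.18822270717386405 place [ 0.458  -0.3218  0.118 ]
hole top [ 0.5204 -0.0717  0.135 ] side [ 0.5199 -0.0694  0.135 ]
cent yaw -0.0314 0.2299536351417485
lid [0.5763 0.024  0.156 ] [[0.6685, 0.0968, 0.156], [0.6628, -0.0554, 0.156], [0.4851, -0.051, 0.156], [0.4888, 0.1055, 0.156]]
org from hole [0.5655 0.0249 0.    ] from back [0.5647 0.0246 0.    ]
paddle top side [ 0.4585 -0.3232  0.171 ] collar side [ 0.4573 -0.3244  0.12  ] collar top-ish [ 0.4519 -0.3213  0.123 ]
[[[-0.035,-0.011,-0.038],[-0.0,0.0,0.101],1],[[-0.036,-0.008,-0.038],[-0.0,0.0,0.102],1],[[-0.037,-0.004,-0.038],[-0.001,0.0,0.101],1],[[-0.037,-0.002,-0.038],[-0.0,0.0,0.102],1],[[-0.037,0.002,-0.038],[-0.001,0.0,0.101],1],[[-0.05,-0.02,-0.003],[0.0,0.0,0.099],1],[[-0.051,-0.016,-0.003],[0.0,0.0,0.099],1],[[-0.052,-0.012,-0.003],[0.0,0.0,0.099],1],[[-0.053,-0.008,-0.003],[0.0,0.0,0.099],1],[[-0.054,-0.004,-0.003],[0.0,0.0,0.099],1],[[-0.054,0.0,-0.003],[0.0,0.0,0.099],1],[[-0.054,0.004,-0.003],[0.0,0.0,0.098],1]]
[[[-0.053,0.008,-0.003],[0.0,0.0,0.099],1],[[-0.052,0.013,-0.002],[0.001,0.0,0.098],1],[[-0.056,-0.01,-0.0],[-0.0,0.0,0.159],1],[[-0.057,-0.003,-0.0],[-0.0,0.0,0.159],1],[[-0.057,0.004,-0.0],[-0.0,0.0,0.159],1],[[-0.056,0.011,-0.0],[-0.0,0.0,0.159],1],[[-0.054,0.018,-0.0],[-0.0,0.0,0.158],1],[[-0.051,0.025,-0.0],[-0.0,0.0,0.159],1],[[-0.048,0.032,-0.0],[-0.0,0.0,0.158],1],[[-0.042,0.026,0.018],[-0.0,0.0,0.146],1],[[-0.038,0.031,0.018],[-0.0,0.0,0.146],1],[[-0.035,0.035,0.018],[-0.0,0.0,0.147],1]]
[[[-0.03,0.039,0.017],[0.0,0.0,0.146],1],[[-0.026,0.042,0.018],[0.0,0.0,0.147],1],[[-0.021,0.045,0.017],[0.0,0.0,0.146],1]]
[ 0.4399 -0.3199  0.2803] [ 9.958e-01  9.150e-02 -1.000e-04  0.000e+00]
```

Emit:
move_arm --motion '[[[-0.035, -0.011, -0.038], [0, 0, 0.101], 1], [[-0.036, -0.008, -0.038], [0, 0, 0.102], 1], [[-0.037, -0.004, -0.038], [0, 0, 0.101], 1], [[-0.037, -0.002, -0.038], [0, 0, 0.102], 1], [[-0.037, 0.002, -0.038], [0, 0, 0.101], 1], [[-0.05, -0.02, -0.003], [0, 0, 0.099], 1], [[-0.051, -0.016, -0.003], [0, 0, 0.099], 1], [[-0.052, -0.012, -0.003], [0, 0, 0.099], 1], [[-0.053, -0.008, -0.003], [0, 0, 0.099], 1], [[-0.054, -0.004, -0.003], [0, 0, 0.099], 1], [[-0.054, 0, -0.003], [0, 0, 0.099], 1], [[-0.054, 0.004, -0.003], [0, 0, 0.098], 1]]'

```text
clock: 1.3
position: [0.433, 0.2694, 0.3564]
ee_rot: [0.583, 0.813, -0.0, -0.0]
ft_force: [0.2, 0.8, 0.1]
grip_width: 0.997
grasp_force: 0.0
```

Emit:
move_arm --motion '[[[-0.053, 0.008, -0.003], [0, 0, 0.099], 1], [[-0.052, 0.013, -0.002], [0, 0, 0.098], 1], [[-0.056, -0.01, 0], [0, 0, 0.159], 1], [[-0.057, -0.003, 0], [0, 0, 0.159], 1], [[-0.057, 0.004, 0], [0, 0, 0.159], 1], [[-0.056, 0.011, 0], [0, 0, 0.159], 1], [[-0.054, 0.018, 0], [0, 0, 0.158], 1], [[-0.051, 0.025, 0], [0, 0, 0.159], 1], [[-0.048, 0.032, 0], [0, 0, 0.158], 1], [[-0.042, 0.026, 0.018], [0, 0, 0.146], 1], [[-0.038, 0.031, 0.018], [0, 0, 0.146], 1], [[-0.035, 0.035, 0.018], [0, 0, 0.147], 1]]'

```text
clock: 2.5
position: [0.4545, -0.2109, 0.3191]
ee_rot: [0.966, 0.259, 0.0, -0.0]
ft_force: [0.0, 1.1, 0.2]
grip_width: 0.998
grasp_force: 0.0
```

Emit:
move_arm --motion '[[[-0.03, 0.039, 0.017], [0, 0, 0.146], 1], [[-0.026, 0.042, 0.018], [0, 0, 0.147], 1], [[-0.021, 0.045, 0.017], [0, 0, 0.146], 1], [[0, 0, 0], [0, 0, 0], 1], [[0, 0, 0], [0, 0, 0], 1], [[0, 0, 0], [0, 0, 0], 1]]'

```text
clock: 3.1
position: [0.4405, -0.3187, 0.2808]
ee_rot: [0.996, 0.093, 0.0, -0.0]
ft_force: [-0.0, 0.9, 1.1]
grip_width: 0.998
grasp_force: 0.0
```

```bash
python3 - <<'E'
from h import *
c=snap('wrist','w1.png');o=manip.get_obs();print(o['clock'],o['position'],o['ee_rot'],o['joint_pos'])
print(c['fx'],np.round(c['R'],3).tolist(),-np.array(c['R']).T@c['t'])
for p in [(.458,-.322,.171),(.458,-.322,.123),(.517,-.311,.118)]:print(proj(c,p).round(1))
E
```

```text
3.15 [ 0.44066927 -0.31854668  0.28092603] [ 9.95685751e-01  9.27888021e-02  2.60717201e-04 -2.36073306e-04] [-0.27366545  0.1420568   0.91946015  1.58280621 -0.11408269  1.47286201
 -0.73284952]
355.2231464588869 [[0.185, -0.983, 0.001], [-0.941, -0.177, 0.287], [-0.282, -0.054, -0.958]] [ 0.51233879 -0.30533729  0.45653458]
[328.  200.3]
[326.9 190.4]
[327.3 124. ]
```

View pics/w1.png

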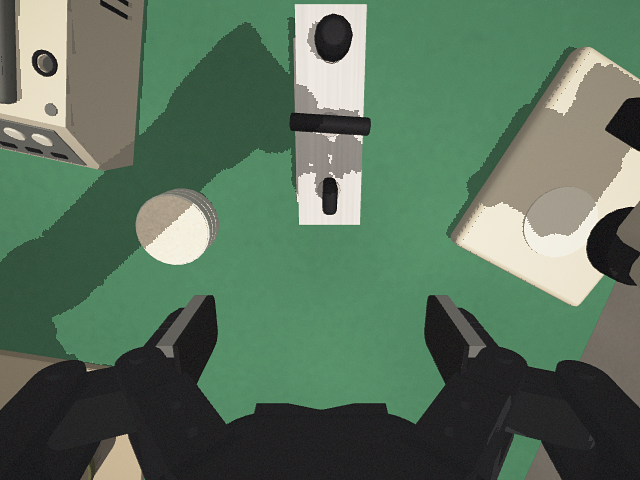

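The wrist view shows the paddle at (330,196), thin across the finger direction and aligned with the rack. The release hole is at (44,63).

```bash
python3 - <<'E'
from plan import *
w=np.load('pics/w1.png.npz')
print('hole wrist',at_z(w,44,63,.135).round(4),'paddle',[at_z(w,330,v,.171).round(4) for v in (178,198)], 'driver place',at_z(w,333.5,38,.17).round(4),'plate end',at_z(w,330,224.5,.118).round(4),at_z(w,299,224.5,.118).round(4),at_z(w,361,224.5,.118).round(4))
D=down(np.radians(-79.5))
rows([((.458,-.3235,.24),D,None),((.458,-.3235,.132),D,.03)],1)
E
```

```text
hole wrist [ 0.5207 -0.0719  0.135 ] paddle [array([ 0.4761, -0.3201,  0.171 ]), array([ 0.4602, -0.3232,  0.171 ])] driver place [ 0.5753 -0.3033  0.17  ] plate end [ 0.4245 -0.3317  0.118 ] [ 0.4189 -0.3016  0.118 ] [ 0.4301 -0.3617  0.118 ]
[[[0.021,0.011,0.055],[-0.001,-0.001,0.003],1],[[0.0,-0.0,0.036],[0.0,0.0,0.0],1],[[0.0,-0.0,0.036],[0.0,0.0,0.0],1],[[0.0,-0.0,0.036],[0.0,0.0,0.0],1],[[0.0,-0.0,0.036],[0.0,0.0,0.0],1]]
[ 0.4577 -0.3238  0.1317] [ 9.958e-01  9.160e-02 -1.000e-04  2.000e-04]
```

Emit:
move_arm --motion '[[[0.021, 0.011, 0.055], [0, 0, 0.003], 1], [[0, 0, 0.036], [0, 0, 0], 1], [[0, 0, 0.036], [0, 0, 0], 1], [[0, 0, 0.036], [0, 0, 0], 1], [[0, 0, 0.036], [0, 0, 0], 1], [[0, 0, 0], [0, 0, 0], 1], [[0, 0, 0], [0, 0, 0], 1]]'

```text
clock: 3.85
position: [0.4576, -0.3243, 0.1324]
ee_rot: [0.996, 0.091, 0.0, -0.0]
ft_force: [0.3, -0.2, 0.4]
grip_width: 1.002
grasp_force: 0.0
```

Emit:
move_arm --motion '[[[0, 0, 0], [0, 0, 0], -1], [[0, 0, 0], [0, 0, 0], -1], [[0, 0, 0], [0, 0, 0], -1], [[0, 0, 0], [0, 0, 0], -1], [[0, 0, 0], [0, 0, 0], -1], [[0, 0, 0], [0, 0, 0], -1], [[0, 0, 0], [0, 0, 0], -1], [[0, 0, 0], [0, 0, 0], -1]]' --newtons 60

```text
clock: 4.65
position: [0.4572, -0.3249, 0.1319]
ee_rot: [0.996, 0.09, 0.0, -0.0]
ft_force: [-1.3, 1.4, 5.9]
grip_width: 0.111
grasp_force: 60.4
```

Emit:
move_arm --motion '[[[0, 0, -0.02], [0, 0, 0], -1], [[0, 0, -0.03], [0, 0, 0], -1], [[0, 0, -0.03], [0, 0, 0], -1], [[0, 0, -0.03], [0, 0, 0], -1], [[0, 0, -0.03], [0, 0, 0], -1], [[0, 0, -0.03], [0, 0, 0], -1], [[0, 0, -0.03], [0, 0, 0], -1], [[0, 0, 0], [0, 0, 0], -1], [[0, 0, 0], [0, 0, 0], -1]]'

```text
clock: 5.55
position: [0.4569, -0.3251, 0.2818]
ee_rot: [0.996, 0.09, 0.0, 0.0]
ft_force: [-0.4, 0.4, -1.5]
grip_width: 0.112
grasp_force: 59.6
```

```bash
python3 - <<'E'
from plan import *
s=snap('side','s2.png');o=manip.get_obs();print(o['position'],o['ee_rot'],o['ft_force'],o['grip_width'])
# axis at TCP xy; collar underside 14mm below TCP, tip 114 below
p=o['position']
for dz in (0,-.014,-.114): print(proj(s,p+[0,0,dz]).round(1))
u,v=proj(s,p+[0,0,-.06]).astype(int)
im=cv2.imread('pics/s2.png')[v-70:v+70,u-70:u+70];print('crop origin',u-70,v-70)
cv2.imwrite('pics/s2c.png',cv2.resize(im,None,fx=4,fy=4,interpolation=cv2.INTER_CUBIC))
E
```

```text
[ 0.45670092 -0.32476804  0.28110443] [ 9.95918765e-01  9.02536303e-02 -2.28756872e-04 -2.09078709e-04] [-0.34024323 -0.75039363 -0.65488596] 0.11481210481149594
[288.9 338.7]
[289.5 344.2]
[293.1 379.2]
crop origin 221 291
```

View pics/s2c.png

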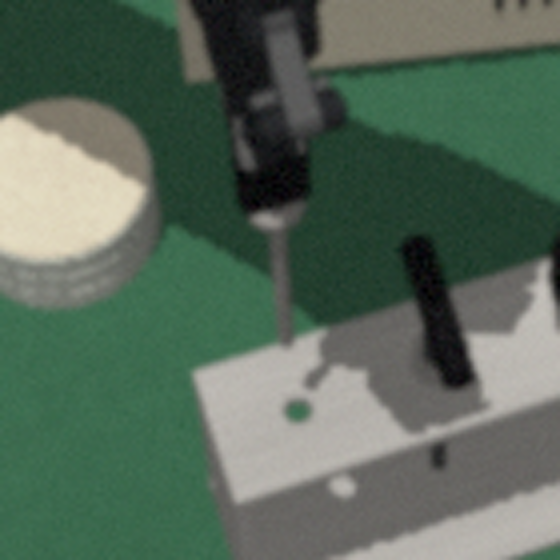

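The pin hangs vertically with its tip at pixel (293,377). The empty rack hole is at (295.5,393). Next I'll carry it over the hole.

```bash
python3 - <<'E'
from plan import *
s=np.load('pics/s2.png.npz');print('rack hole',at_z(s,295.3,393.1,.118).round(4))
o=manip.get_obs();R=Rn.from_quat(o['ee_rot'])
rows([((.5205,-.0715,.285),down(np.radians(-79.5)),.035)],-1)
E
```

```text
rack hole [ 0.4579 -0.3227  0.118 ]
[[[0.018,-0.04,-0.001],[-0.0,0.0,-0.0],-1],[[0.018,-0.04,-0.001],[-0.0,0.0,-0.0],-1],[[0.018,-0.039,-0.001],[-0.0,0.0,-0.001],-1],[[0.018,-0.04,-0.0],[-0.0,0.0,-0.0],-1],[[0.018,-0.039,-0.001],[-0.0,0.0,-0.001],-1],[[0.018,-0.04,-0.0],[-0.0,0.0,-0.0],-1],[[0.018,-0.039,-0.001],[-0.0,0.0,-0.001],-1],[[0.019,-0.04,-0.0],[-0.001,0.001,-0.0],-1]]
[ 0.5207 -0.0713  0.2849] [9.958e-01 9.140e-02 2.000e-04 1.000e-04]
```

Emit:
move_arm --motion '[[[0.018, -0.04, -0.001], [0, 0, 0], -1], [[0.018, -0.04, -0.001], [0, 0, 0], -1], [[0.018, -0.039, -0.001], [0, 0, 0], -1], [[0.018, -0.04, 0], [0, 0, 0], -1], [[0.018, -0.039, -0.001], [0, 0, 0], -1], [[0.018, -0.04, 0], [0, 0, 0], -1], [[0.018, -0.039, -0.001], [0, 0, 0], -1], [[0.019, -0.04, 0], [0, 0, 0], -1], [[0, 0, 0.02], [0, 0, 0], -1], [[0, 0, 0], [0, 0, 0], -1], [[0, 0, 0], [0, 0, 0], -1]]'

```text
clock: 6.7
position: [0.5205, -0.0722, 0.2699]
ee_rot: [0.996, 0.09, -0.001, 0.0]
ft_force: [0.4, -0.1, 0.7]
grip_width: 0.113
grasp_force: 59.6
```

```bash
python3 - <<'E'
from plan import *
s=snap('side','s3.png');t=snap('top','t3.png');o=manip.get_obs();p=o['position'];print(p,o['ee_rot'],o['ft_force'])
print('tip pred',proj(s,p-[0,0,.114]).round(1),'hole pred',proj(s,(.5205,-.0715,.135)).round(1))
im=cv2.imread('pics/s3.png')[210:310,270:370]
A=cv2.resize(im,(500,500),interpolation=cv2.INTER_CUBIC)
cv2.imwrite('pics/s3c.png',A)
E
```

```text
[ 0.52102467 -0.07250239  0.2706418 ] [9.95990037e-01 8.94641626e-02 1.00179234e-04 3.60576816e-06] [ 0.50416992 -0.36264017 -1.13489661]
tip pred [312.2 253.8] hole pred [312.1 261. ]
```

View pics/s3c.png

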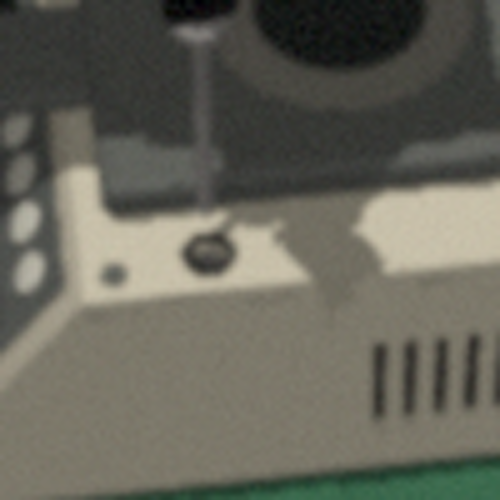

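Tip is at (310.6,251.4) and hole at (311.6,260.4). They line up to within about 1.5 mm, so I'll nudge and descend.

Emit:
move_arm --motion '[[[0.002, -0.001, 0], [0, 0, 0], -1], [[0, 0, 0.013], [0, 0, 0], -1], [[0, 0, 0.013], [0, 0, 0], -1], [[0, 0, 0.013], [0, 0, 0], -1], [[0, 0, 0.013], [0, 0, 0], -1], [[0, 0, 0], [0, 0, 0], -1], [[0, 0, 0], [0, 0, 0], -1]]'

```text
clock: 7.5
position: [0.522, -0.0705, 0.2306]
ee_rot: [0.996, 0.09, -0.001, 0.0]
ft_force: [-0.0, -0.4, -1.0]
grip_width: 0.11
grasp_force: 59.7
```

Emit:
move_arm --motion '[[[0, 0, 0.01], [0, 0, 0], -1], [[0, 0, 0.007], [0, 0, 0], -1], [[0, 0, 0.007], [0, 0, 0], -1], [[0, 0, 0.004], [0, 0, 0], -1], [[0, 0, 0], [0, 0, 0], -1], [[0, 0, 0], [0, 0, 0], -1]]'

```text
clock: 8.1
position: [0.5228, -0.0706, 0.2104]
ee_rot: [0.996, 0.09, 0.0, 0.0]
ft_force: [0.5, -1.1, 3.2]
grip_width: 0.113
grasp_force: 60.3
```

Contact with the catch plate. Now a little farther.

Emit:
move_arm --motion '[[[0, 0, 0.004], [0, 0, 0], -1], [[0, 0, 0.003], [0, 0, 0], -1], [[0, 0, 0.002], [0, 0, 0], -1], [[0, 0, 0], [0, 0, 0], -1], [[0, 0, 0], [0, 0, 0], -1]]'

```text
clock: 8.6
position: [0.5237, -0.071, 0.2051]
ee_rot: [0.996, 0.09, 0.002, 0.0]
ft_force: [-1.5, -3.1, 15.9]
grip_width: 0.112
grasp_force: 61.8
```

```bash
python3 - <<'E'
from plan import *
s=snap('side','s4.png');o=manip.get_obs();print(o['position'],o['ft_force'])
a=cv2.imread('pics/s3.png')[160:300,240:410];b=cv2.imread('pics/s4.png')[160:300,240:410]
cv2.imwrite('pics/s4c.png',cv2.resize(np.hstack([a,b]),None,fx=2.3,fy=2.3))
E
```

```text
[ 0.52367592 -0.07097843  0.20509397] [-1.91362078 -2.87997616 15.31718033]
```

View pics/s4c.png

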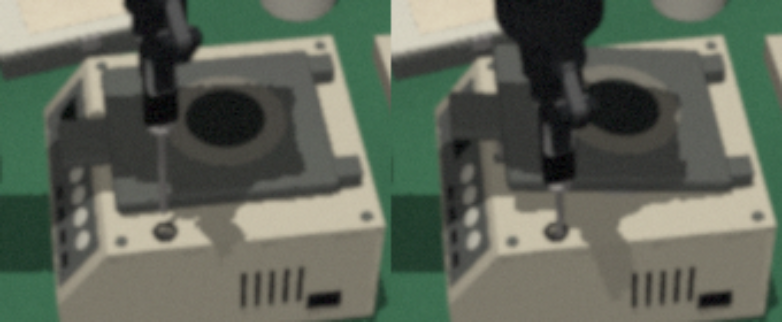

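The lid has sprung ajar (right half: lid edge raised, pin down in the hole). Withdrawing the pin and taking it back to the rack.

```bash
python3 - <<'E'
from plan import *
D=down(np.radians(-79.6))
o=manip.get_obs();p,R=rows([((.521,-.0712,.225),D,.02),((.521,-.0712,.29),D,.03)],-1)
rows([((.4577,-.3246,.28),D,.035)],-1,p=p,R=R)
E
```

```text
[[[-0.002,-0.0,-0.013],[0.0,-0.002,-0.001],-1],[[-0.002,-0.0,-0.014],[0.001,-0.002,-0.0],-1],[[0.0,-0.0,-0.029],[-0.0,0.0,-0.0],-1],[[0.0,-0.0,-0.029],[-0.0,0.0,-0.0],-1],[[0.0,-0.0,-0.028],[-0.0,0.0,-0.0],-1]]
[ 0.5207 -0.0715  0.2898] [ 9.959e-01  9.050e-02 -0.000e+00 -1.000e-04]
[[[-0.018,0.04,0.002],[-0.0,0.0,-0.0],-1],[[-0.018,0.04,0.002],[-0.0,0.0,-0.0],-1],[[-0.018,0.039,0.002],[-0.0,0.0,-0.0],-1],[[-0.018,0.04,0.001],[-0.0,0.0,-0.0],-1],[[-0.018,0.039,0.002],[-0.0,0.0,-0.0],-1],[[-0.018,0.04,0.001],[-0.0,0.0,-0.0],-1],[[-0.018,0.039,0.002],[-0.0,0.0,-0.0],-1],[[-0.017,0.04,0.001],[-0.0,0.0,-0.0],-1]]
[ 0.458  -0.3247  0.28  ] [ 9.959e-01  9.050e-02 -0.000e+00 -1.000e-04]
```

Emit:
move_arm --motion '[[[-0.001, 0, -0.013], [0, 0, 0], -1], [[-0.001, 0, -0.014], [0, 0, 0], -1], [[0, 0, -0.029], [0, 0, 0], -1], [[0, 0, -0.029], [0, 0, 0], -1], [[0, 0, -0.028], [0, 0, 0], -1], [[0, 0, 0], [0, 0, 0], -1]]'

```text
clock: 9.25
position: [0.5219, -0.0705, 0.2907]
ee_rot: [0.996, 0.091, 0.002, -0.0]
ft_force: [-0.1, -0.2, -1.9]
grip_width: 0.111
grasp_force: 59.8
```

Emit:
move_arm --motion '[[[-0.018, 0.04, 0.002], [0, 0, 0], -1], [[-0.018, 0.04, 0.002], [0, 0, 0], -1], [[-0.018, 0.039, 0.002], [0, 0, 0], -1], [[-0.018, 0.04, 0.001], [0, 0, 0], -1], [[-0.018, 0.039, 0.002], [0, 0, 0], -1], [[-0.018, 0.04, 0.001], [0, 0, 0], -1], [[-0.018, 0.039, 0.002], [0, 0, 0], -1], [[-0.017, 0.04, 0.001], [0, 0, 0], -1], [[0, 0, 0], [0, 0, 0], -1], [[0, 0, 0], [0, 0, 0], -1]]'

```text
clock: 10.25
position: [0.4578, -0.3239, 0.2776]
ee_rot: [0.996, 0.09, -0.001, -0.0]
ft_force: [0.2, -0.1, -1.3]
grip_width: 0.111
grasp_force: 59.7
```

```bash
python3 - <<'E'
from plan import *
s=snap('side','s5.png');o=manip.get_obs();p=o['position'];print(p,o['ee_rot'],o['ft_force'])
q=np.load('pics/s2.png.npz');a=q['pixels'].astype(float)
# compare tip region with s2 (same pin just out of rack) : rod pixels; per-row darkest/contrast column
im=cv2.imread('pics/s5.png');u,v=221,291
cv2.imwrite('pics/s5c.png',cv2.resize(im[v:v+140,u:u+140],None,fx=4,fy=4,interpolation=cv2.INTER_CUBIC))
print(proj(s,p-[0,0,.114]).round(1))
E
```

```text
[ 0.45841055 -0.3229999   0.27776508] [ 9.95895590e-01  9.05066849e-02 -4.42560826e-04 -5.63879894e-04] [-1.31310816 -0.23833247 -0.92319521]
[294.2 379.1]
```

View pics/s5c.png

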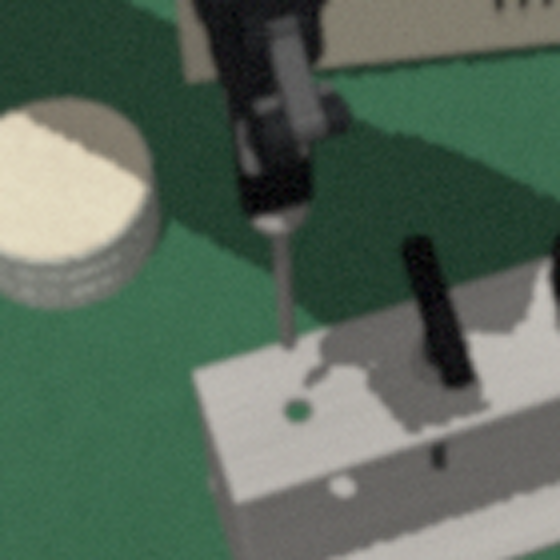

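The tip at (289,347) sits in nearly the same spot as when it left the rack. Lowering it now.

Emit:
move_arm --motion '[[[0, 0.001, 0.025], [0, 0, 0], -1], [[0, 0, 0.025], [0, 0, 0], -1], [[0, 0, 0.015], [0, 0, 0], -1], [[0, 0, 0.013], [0, 0, 0], -1], [[0, 0, 0], [0, 0, 0], -1]]'

```text
clock: 10.8
position: [0.4637, -0.3289, 0.2282]
ee_rot: [0.996, 0.091, 0.007, 0.005]
ft_force: [-1.8, -4.0, 51.8]
grip_width: 0.114
grasp_force: 67.7
```

Emit:
move_arm --motion '[[[0, 0, 0.027], [0, 0, 0], -1], [[0, 0, 0.027], [0, 0, 0], -1], [[0, 0, 0.02], [0, 0, 0], -1], [[0, 0, 0.013], [0, 0, 0], -1], [[0, 0, 0.012], [0, 0, 0], -1], [[0, 0, 0], [0, 0, 0], -1]]'

```text
clock: 11.4
position: [0.4584, -0.3236, 0.1443]
ee_rot: [0.996, 0.091, -0.001, -0.0]
ft_force: [4.4, -2.0, -4.6]
grip_width: 0.112
grasp_force: 83.3
```

The pin hit the plate briefly (52 N) before dropping on. I need to check it.

```bash
python3 - <<'E'
from plan import *
s=snap('side','s6.png');w=snap('wrist','w6.png');o=manip.get_obs();print(o['position'],o['ee_rot'],o['ft_force'],o['grip_width'])
a=cv2.resize(cv2.imread('pics/s6.png')[320:460,230:400],None,fx=2.5,fy=2.5,interpolation=cv2.INTER_CUBIC)
b=cv2.resize(cv2.imread('pics/w6.png')[:,150:500],(255,350))
cv2.imwrite('pics/c6.png',np.hstack([a,b]))
E
```

```text
[ 0.45858003 -0.32384049  0.14525525] [ 9.95879495e-01  9.06848578e-02 -3.11007279e-04 -4.36635629e-04] [ 2.68737685 -0.72186282 -3.39066628] 0.11230264402454723
```

View pics/c6.png

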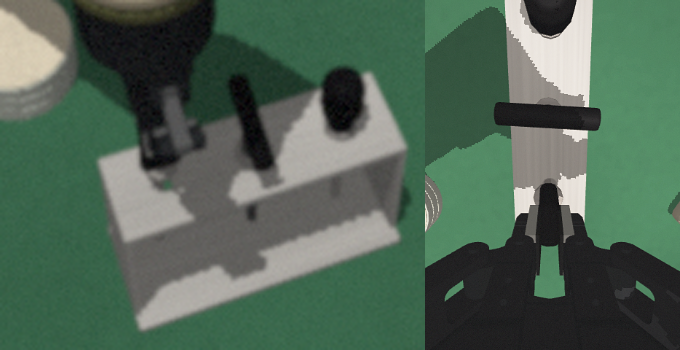

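The side view shows the hole region at about (297,393), partly green. The wrist view shows the paddle between the pads, spanning rows 251–336. I've used all my pictures, so I'll check the tilt from pixel values.

```bash
python3 - <<'E'
from plan import *
s=np.load('pics/s6.png.npz');w=np.load('pics/w6.png.npz');p=np.array([.4584,-.3238,.145])
ex=np.array([np.cos(.183),np.sin(.183),0])
for n,dx,z in [('top front',-.013,.184),('top back',.013,.184),('bot back',.013,.136),('collar back',.011,.131)]: print(n,proj(w,p*[1,1,0]+ex*dx+[0,0,z]).round(1))
print('side pred:')
for z in (.131,.118,.112,.09,.06,.031): print(z,proj(s,(p[0],p[1],z)).round(1), 'orig',proj(s,(.4579,-.3227,z)).round(1))
g=s['pixels'].astype(int)
print('u 284..308')
for v in range(382,424,2): print(v,' '.join('%3d'%g[v,u].mean() if g[v,u,1]<1.15*g[v,u,0]+4 else 'g%02d'%min(99,g[v,u,1]) for u in range(284,309)))
ww=w['pixels'].astype(int)
print('wrist col profile u=319'); print([(v,int(ww[v,319:324].mean())) for v in range(225,350,5)])
E
```

```text
top front [320.1 333.6]
top back [320.1 278.9]
bot back [320.1 243.1]
collar back [320.1 243.7]
side pred:
0.131 [295.3 389.8] orig [294.9 389.2]
0.118 [295.7 393.7] orig [295.3 393.1]
0.112 [295.9 395.5] orig [295.5 394.9]
0.09 [296.5 401.8] orig [296.1 401.3]
0.06 [297.4 410.2] orig [297.  409.6]
0.031 [298.2 417.9] orig [297.8 417.3]
u 284..308
382 160 132  68  30  48  60  55  32  15  17  17  21  24  26  21  23  35  39  59  75  85  94  91  97  92
384 164 133  70  18  16  15  14   9  18   8  10  20  20  19  12  24  39  62  79  92  95  94  93  94  94
386 167 141  95  45  20  18  14  16  25  30  30  37  46  55  58  64  76  89  91  95  94  94  97  94  98
388 170 163 148 119  87  82  95 101  98  88  82  81  78  77  76  77  81  91  92  93  94  90  93  95  94
390 172 170 170 165 147 125 118 123 128 129 124 109  90  81  81  89  92  94  95  93  93  95  94  94  95
392 166 170 169 169 164 148 123  99  91  95  90  83 g91 g88  83  91  93  95  93  94  97  92  93  91  91
394 169 168 169 166 165 159 142 115  95  82  74  78 g95 g98 g94  89  91  96 101  99  94  94  91  92  92
396 167 167 167 166 16
[... 1039 characters left out ...]
95  96  96  93  91  86  91  94  92  92  94  95  95  95  96  94  95  96  96  93  95
418  95  93  94  95  95  93  94  94  93  94  97  93  96  97  96  95  97  96  97  93  95  93  95  95  94
420  98  91  96  93  94  96  95  94  95  97  97  95  95  95  93  95  94  96  95  94  95  96  96  96  96
422  93  93  93  94  94  91  94  95  97  94  94  95  94  95  97  97  96  94  98  97  98  96  95  96  98
wrist col profile u=319
[(225, 134), (230, 133), (235, 133), (240, 133), (245, 92), (250, 95), (255, 25), (260, 24), (265, 24), (270, 22), (275, 25), (280, 26), (285, 28), (290, 24), (295, 28), (300, 28), (305, 27), (310, 27), (315, 27), (320, 27), (325, 27), (330, 25), (335, 27), (340, 107), (345, 106)]
```

The numbers say the rod is in the hole, slightly toward its -x edge, with the collar about 13 mm above the plate. Easing +x and seating it.

Emit:
move_arm --motion '[[[0.002, 0, 0.004], [0, 0, 0], -1], [[0, 0, 0.005], [0, 0, 0], -1], [[0, 0, 0.003], [0, 0, 0], -1], [[0, 0, 0], [0, 0, 0], -1], [[0, 0, 0], [0, 0, 0], -1]]'

```text
clock: 12.0
position: [0.4597, -0.3244, 0.1367]
ee_rot: [0.996, 0.09, -0.0, -0.0]
ft_force: [0.4, -1.1, -0.8]
grip_width: 0.111
grasp_force: 83.8
```

Emit:
move_arm --motion '[[[0, 0, 0.003], [0, 0, 0], -1], [[0, 0, 0.003], [0, 0, 0], -1], [[0, 0, 0], [0, 0, 0], -1], [[0, 0, 0], [0, 0, 0], -1]]'

```text
clock: 12.4
position: [0.4599, -0.3243, 0.1322]
ee_rot: [0.996, 0.09, -0.0, -0.0]
ft_force: [-0.5, 0.8, -1.5]
grip_width: 0.118
grasp_force: 83.8
```

Emit:
move_arm --motion '[[[0, 0, 0.003], [0, 0, 0], -1], [[0, 0, 0.002], [0, 0, 0], -1], [[0, 0, 0], [0, 0, 0], -1], [[0, 0, 0], [0, 0, 0], -1]]'

```text
clock: 12.8
position: [0.4599, -0.3243, 0.1285]
ee_rot: [0.996, 0.09, -0.0, -0.0]
ft_force: [0.0, 0.1, -0.8]
grip_width: 0.114
grasp_force: 83.8
```

Emit:
move_arm --motion '[[[0, 0, 0.003], [0, 0, 0], -1], [[0, 0, 0.002], [0, 0, 0], -1], [[0, 0, 0], [0, 0, 0], -1], [[0, 0, 0], [0, 0, 0], -1]]'

```text
clock: 13.2
position: [0.4599, -0.3244, 0.1247]
ee_rot: [0.996, 0.09, -0.0, -0.0]
ft_force: [0.6, 0.5, -2.0]
grip_width: 0.111
grasp_force: 83.8
```

The fingertips can't pass the collar top, so the collar must be within about 2 mm of the plate. Releasing and rising.

Emit:
move_arm --motion '[[[0, 0, 0], [0, 0, 0], 0.2], [[0, 0, 0], [0, 0, 0], 0.4], [[0, 0, 0], [0, 0, 0], 0.4], [[0, 0, 0], [0, 0, 0], 0.4], [[0, 0, -0.015], [0, 0, 0], 0.4], [[0, 0, -0.03], [0, 0, 0], 0.4], [[0, 0, -0.05], [0, 0, 0], 0.4], [[0, 0, -0.06], [0, 0, 0], 0.4], [[0, 0, -0.05], [0, 0, 0], 0.4], [[0, 0, 0], [0, 0, 0], 0.4]]'

```text
clock: 14.2
position: [0.4613, -0.3261, 0.2843]
ee_rot: [0.996, 0.09, 0.003, 0.002]
ft_force: [-0.1, 0.1, -0.3]
grip_width: 0.704
grasp_force: 0.0
```

```bash
python3 - <<'E'
from plan import *
s=snap('side','s7.png');o=manip.get_obs();print(o['position'],o['ft_force'],o['grip_width'])
w=snap('wrist','w7.png')
a=np.load('pics/side0.png.npz')['pixels'].astype(int);b=s['pixels'].astype(int)
m=lambda x:(x.max(2)<45).astype(int)
# dark handle masks per tool in the side views: paddle region
for nm,(u0,u1,v0,v1) in {'pin':(280,306,370,396),'tkey':(318,345,345,392),'driver':(352,380,343,376)}.items():
    for t,x in (('before',a),('now',b)):
        k=m(x[v0:v1,u0:u1]);ys,xs=np.nonzero(k);print(nm,t,len(xs),xs.mean()+u0 if len(xs) else 0,ys.mean()+v0 if len(ys) else 0,xs.min()+u0,xs.max()+u0,ys.min()+v0,ys.max()+v0)
D=down(np.radians(-91.8))
# wrist paddle
ww=w['pixels'].astype(int);pr=[proj(w,(.458,-.323,z)).round(1) for z in(.171,.123)];print(pr)
E
```

```text
[ 0.4607022  -0.32537387  0.28146695] [ 0.01174907  0.22547227 -0.79097826] 0.6978227851452319
pin before 257 293.73929961089493 383.22178988326846 286 302 374 393
pin now 249 293.86746987951807 383.67469879518075 286 301 374 394
tkey before 267 329.7415730337079 368.7041198501873 322 338 350 387
tkey now 316 329.36708860759495 367.7088607594937 321 338 349 387
driver before 317 366.63091482649844 358.90851735015775 359 374 347 372
driver now 325 366.4153846153846 358.4646153846154 358 374 347 371
[array([316.3, 223. ]), array([316.7, 210.4])]
```

The pin is back within about 0.2 px of its starting image, and the T-key and driver are unmoved. Now the lid.

```bash
python3 - <<'E'
from plan import *
D=down(np.radians(-91.8));org=np.array([.565,.0247,0]);C=Rn.from_euler('z',-.0314)
lip=lambda th:org+C.apply([.105-.213*np.cos(th),0,.145+.213*np.sin(th)])
print(lip(.16))
g=lip(.16)+[0,0,-.021]
p,R=rows([((.46,-.25,.31),D,None),((g[0],g[1],.30),D,None),((g[0],g[1],.22),D,.03),(g,D,.02)],1)
E
```

```text
[0.45977249 0.02800523 0.17893478]
[[[0.009,-0.049,-0.02],[0.0,-0.001,0.135],1],[[0.003,-0.05,-0.021],[0.001,-0.001,0.135],1],[[-0.002,-0.053,0.002],[-0.0,-0.0,0.0],1],[[-0.002,-0.053,0.002],[-0.0,-0.0,0.0],1],[[-0.001,-0.053,0.002],[-0.0,-0.0,0.0],1],[[-0.002,-0.053,0.002],[-0.0,-0.0,0.0],1],[[-0.001,-0.053,0.002],[-0.0,-0.0,0.0],1],[[-0.002,-0.053,0.002],[-0.0,-0.0,0.0],1],[[-0.001,-0.052,0.002],[-0.0,-0.0,0.0],1],[[-0.0,-0.0,0.035],[-0.0,-0.0,0.0],1],[[-0.0,-0.0,0.036],[-0.0,-0.0,0.0],1],[[-0.0,-0.0,0.035],[-0.0,-0.0,0.0],1]]
[[[-0.0,-0.0,0.021],[-0.0,-0.0,0.0],1],[[-0.0,-0.0,0.021],[-0.0,-0.0,0.0],1],[[-0.0,-0.0,0.021],[-0.0,-0.0,0.0],1],[[-0.0,-0.0,0.02],[-0.0,-0.0,0.0],1]]
[0.4601 0.0279 0.1581] [ 9.999e-01 -1.560e-02  2.000e-04 -1.000e-04]
```

Emit:
move_arm --motion '[[[0.009, -0.049, -0.02], [0, -0.001, 0.135], 1], [[0.003, -0.05, -0.021], [0.001, -0.001, 0.135], 1], [[-0.002, -0.053, 0.002], [0, 0, 0], 1], [[-0.002, -0.053, 0.002], [0, 0, 0], 1], [[-0.001, -0.053, 0.002], [0, 0, 0], 1], [[-0.002, -0.053, 0.002], [0, 0, 0], 1], [[-0.001, -0.053, 0.002], [0, 0, 0], 1], [[-0.002, -0.053, 0.002], [0, 0, 0], 1], [[-0.001, -0.052, 0.002], [0, 0, 0], 1], [[0, 0, 0], [0, 0, 0], 1], [[0, 0, 0], [0, 0, 0], 1], [[0, 0, 0], [0, 0, 0], 1]]'

```text
clock: 15.5
position: [0.4595, 0.027, 0.2985]
ee_rot: [1.0, -0.016, -0.001, -0.0]
ft_force: [0.3, -0.1, 0.4]
grip_width: 1.0
grasp_force: 0.0
```

```bash
python3 - <<'E'
from plan import *
w=snap('wrist','w8.png');o=manip.get_obs();p=o['position'];print(p,o['ee_rot'])
org=np.array([.565,.0247,0]);C=Rn.from_euler('z',-.0314)
def lid(r,y,h,th=.16): # r from hinge, h above hinge-plane
    return org+C.apply([.105-r*np.cos(th)-h*np.sin(th),y,.145+r*np.sin(th)+h*np.cos(th)])
for r in (.226,.19):
  for y in (.025,-.025): print(r,y,proj(w,lid(r,y,.005)).round(1))
g=w['pixels'].astype(int)
v=int(proj(w,lid(.21,0,.005))[1]);print(v,[(u,*g[v,u]) for u in range(240,410,4)])
u=int(proj(w,lid(.21,0,.005))[0]);print(u,[(v,*g[v,u]) for v in range(200,360,5)])
E
```

```text
[0.45964792 0.02688289 0.29867373] [ 9.99863919e-01 -1.64626421e-02 -1.02591220e-03 -2.68677287e-04]
0.226 0.025 [289.4 234.4]
0.226 -0.025 [348.4 234.4]
0.19 0.025 [288.8 191.6]
0.19 -0.025 [348.8 191.6]
215 [(240, np.int64(63), np.int64(65), np.int64(58)), (244, np.int64(64), np.int64(63), np.int64(58)), (248, np.int64(65), np.int64(64), np.int64(57)), (252, np.int64(62), np.int64(64), np.int64(57)), (256, np.int64(64), np.int64(64), np.int64(59)), (260, np.int64(63), np.int64(61), np.int64(57)), (264, np.int64(65), np.int64(63), np.int64(60)), (268, np.int64(64), np.int64(63), np.int64(59)), (272, np.int64(66), np.int64(64), np.int64(62)), (276, np.int64(67), np.int64(66), np.int64(61)), (280, np.int64(63), np.int64(62), np.int64(58)), (284, np.int64(67), np.int64(65), np.int64(60)), (288, np.int64(64), np.int64(63), np.int64(57)), (292, np.int64(76), np.int64(76), np.int64(73)), (296, np.int64(84), np.int64(85), np.int64(78)), (300, np.int64(87), np.int64(85), np.int64(80)), (304, np.int64(83), np.int64(83), np.int64(78)), (308, np.int64(136), np.int64(136), np.int64(125)), (312,
[... 2156 characters left out ...]
np.int64(95)), (290, np.int64(45), np.int64(75), np.int64(55)), (295, np.int64(52), np.int64(79), np.int64(58)), (300, np.int64(50), np.int64(81), np.int64(62)), (305, np.int64(49), np.int64(81), np.int64(60)), (310, np.int64(52), np.int64(83), np.int64(61)), (315, np.int64(53), np.int64(81), np.int64(63)), (320, np.int64(52), np.int64(81), np.int64(60)), (325, np.int64(51), np.int64(81), np.int64(61)), (330, np.int64(48), np.int64(80), np.int64(59)), (335, np.int64(51), np.int64(80), np.int64(60)), (340, np.int64(49), np.int64(78), np.int64(58)), (345, np.int64(52), np.int64(81), np.int64(60)), (350, np.int64(50), np.int64(83), np.int64(62)), (355, np.int64(48), np.int64(78), np.int64(59))]
```

The lip edges (columns 290–349, front edge row about 231) match the prediction to within 1–2 mm. Descending and pinching.

Emit:
move_arm --motion '[[[0, 0, 0.035], [0, 0, 0], 1], [[0, 0, 0.036], [0, 0, 0], 1], [[0, 0, 0.035], [0, 0, 0], 1], [[0.001, 0, 0.021], [0, 0, 0], 1], [[0.001, 0, 0.021], [0, 0, 0], 1], [[0, 0, 0.021], [0, 0, 0], 1], [[0, 0, 0.018], [0, 0, 0], 1], [[0, 0, 0], [0, 0, 0], 1], [[0, 0, 0], [0, 0, 0], 1]]'

```text
clock: 16.45
position: [0.4611, 0.0275, 0.159]
ee_rot: [1.0, -0.016, -0.001, -0.0]
ft_force: [0.5, 1.0, -0.0]
grip_width: 1.0
grasp_force: 0.0
```

Emit:
move_arm --motion '[[[0, 0, 0], [0, 0, 0], 0.3], [[0, 0, 0], [0, 0, 0], 0], [[0, 0, 0], [0, 0, 0], 0], [[0, 0, 0], [0, 0, 0], 0], [[0, 0, 0], [0, 0, 0], 0], [[0, 0, 0], [0, 0, 0], 0], [[0, 0, 0], [0, 0, 0], 0]]' --newtons 25

```text
clock: 17.15
position: [0.461, 0.0282, 0.1587]
ee_rot: [1.0, -0.015, -0.001, -0.0]
ft_force: [-0.3, -0.7, -0.6]
grip_width: 0.503
grasp_force: 0.0
```

```bash
python3 - <<'E'
from plan import *
D=down(np.radians(-91.8));org=np.array([.565,.0247,0]);C=Rn.from_euler('z',-.0314)
lip=lambda th:org+C.apply([.105-.213*np.cos(th),0,.145+.213*np.sin(th)])
o=manip.get_obs();p=o['position'];R=Rn.from_quat(o['ee_rot']);d=p-lip(.16);print(p,d,o['grip_width'],o['grasp_force'])
rows([(lip(t)+d,R,.05) for t in np.linspace(.16,1.75,25)[1:]],0)
E
```

```text
[0.46102638 0.02819128 0.15869235] [ 0.0012539   0.00018605 -0.02024243] 0.5034520822611432 0.0
[[[0.004,-0.0,-0.018],[0.0,0.0,0.0],0],[[0.004,-0.0,-0.019],[0.0,0.0,0.0],0],[[0.006,-0.0,-0.017],[0.0,0.0,0.0],0],[[0.008,-0.0,-0.018],[0.0,0.0,0.0],0],[[0.008,-0.0,-0.017],[0.0,0.0,0.0],0],[[0.009,-0.0,-0.016],[0.0,0.0,0.0],0],[[0.011,-0.0,-0.016],[0.0,0.0,0.0],0],[[0.011,-0.0,-0.015],[0.0,0.0,0.0],0],[[0.013,-0.0,-0.014],[0.0,0.0,0.0],0],[[0.013,-0.0,-0.013],[0.0,0.0,0.0],0],[[0.014,-0.0,-0.012],[0.0,0.0,0.0],0],[[0.015,-0.0,-0.012],[0.0,0.0,0.0],0]]
[[[0.016,-0.0,-0.01],[0.0,0.0,0.0],0],[[0.016,-0.0,-0.009],[0.0,0.0,0.0],0],[[0.017,-0.0,-0.009],[0.0,0.0,0.0],0],[[0.017,-0.0,-0.007],[0.0,0.0,0.0],0],[[0.018,-0.0,-0.006],[0.0,0.0,0.0],0],[[0.018,-0.0,-0.004],[0.0,0.0,0.0],0],[[0.019,-0.0,-0.004],[0.0,0.0,0.0],0],[[0.019,-0.0,-0.002],[0.0,0.0,0.0],0],[[0.018,-0.0,-0.001],[0.0,0.0,0.0],0],[[0.019,-0.0,0.0],[0.0,0.0,0.0],0],[[0.019,-0.0,0.002],[0.0,0.0,0.0],0],[[0.019,-0.0,0.002],[0.0,0.0,0.0],0]]
[0.7094 0.0204 0.3345] [ 9.999e-01 -1.550e-02 -8.000e-04 -4.000e-04]
```

Emit:
move_arm --motion '[[[0, 0, 0], [0, 0, 0], -0.1], [[0, 0, 0], [0, 0, 0], -0.2], [[0, 0, 0], [0, 0, 0], -0.3], [[0, 0, 0], [0, 0, 0], -0.3], [[0, 0, 0], [0, 0, 0], -0.3]]' --newtons 25

```text
clock: 17.65
position: [0.461, 0.0282, 0.1587]
ee_rot: [1.0, -0.016, -0.001, -0.0]
ft_force: [-0.4, 0.5, 1.3]
grip_width: 0.35
grasp_force: 0.0
```

```bash
python3 - <<'E'
from plan import *
w=snap('wrist','w9.png');o=manip.get_obs();p=o['position'];R=Rn.from_quat(o['ee_rot'])
org=np.array([.565,.0247,0]);C=Rn.from_euler('z',-.0314)
def lid(r,y,h,th): return org+C.apply([.105-r*np.cos(th)-h*np.sin(th),y,.145+r*np.sin(th)+h*np.cos(th)])
for th in (0.,.16,.25):
  print(th,[proj(w,lid(r,y,.005,th)).round().tolist() for r,y in ((.226,.025),(.226,-.025),(.19,.025),(.19,-.025))])
print('cam',(-np.array(w['R']).T@w['t']-p).round(4))
for z in (0,-.019): print('pads',[proj(w,p+R.apply([x,y,z])).round().tolist() for x in(-.011,.011) for y in (-.018,.018)])
g=w['pixels'].astype(int)
for v in range(130,440,15):
    r=g[v].mean(1); e=np.nonzero(np.abs(np.diff(cv2.GaussianBlur(r.astype(np.float32).reshape(1,-1),(5,1),0)[0]))>8)[0]
    k=[int(e[0])] if len(e) else []
    for x in e[1:]:
        if x-k[-1]>6:k.append(int(x))
    print(v,[(a,int(r[min(a+8,639)])) for a in k])
E
```

```text
0.0 [[277.0, 293.0], [364.0, 293.0], [274.0, 232.0], [367.0, 232.0]]
0.16 [[267.0, 323.0], [373.0, 323.0], [266.0, 248.0], [375.0, 248.0]]
0.25 [[260.0, 340.0], [381.0, 340.0], [260.0, 254.0], [381.0, 254.0]]
cam [ 0.0734 -0.0024  0.1756]
pads [[287.0, 290.0], [353.0, 290.0], [286.0, 252.0], [354.0, 252.0]]
pads [[283.0, 307.0], [357.0, 307.0], [282.0, 265.0], [358.0, 265.0]]
130 [(1, 59), (27, 103), (106, 140), (135, 81), (299, 125), (504, 50), (511, 226), (533, 104)]
145 [(2, 66), (9, 64), (33, 103), (109, 139), (136, 77), (305, 126), (510, 44), (519, 224), (530, 103)]
160 [(1, 110), (8, 73), (15, 63), (39, 103), (111, 141), (137, 79), (315, 129), (502, 41), (512, 226), (528, 103)]
175 [(7, 113), (14, 80), (21, 56), (48, 104), (114, 140), (138, 82), (325, 129), (501, 226), (525, 105)]
190 [(14, 173), (22, 82), (38, 56), (54, 103), (116, 140), (139, 82), (330, 129), (500, 226), (523, 108)]
205 [(0, 229), (21, 108), (28, 67), (35, 64), (57, 105), (119, 140), (133, 77), (336, 131), (505, 226), (520, 104)]
220 [(27, 114), (35, 65), (64, 103), (121, 139), (138, 78), (346, 132), (500, 22
[... 1385 characters left out ...]
8, 25), (218, 29), (283, 65), (311, 104), (355, 29), (417, 107), (436, 31), (473, 233), (549, 106)]
355 [(58, 231), (72, 194), (131, 233), (142, 31), (280, 67), (313, 102), (357, 35), (495, 236), (523, 102)]
370 [(67, 114), (74, 92), (87, 241), (95, 106), (108, 195), (119, 27), (278, 66), (316, 105), (360, 59), (518, 102)]
385 [(72, 101), (79, 40), (90, 202), (97, 33), (268, 63), (322, 105), (370, 28), (540, 103)]
400 [(75, 31), (153, 107), (165, 31), (269, 66), (320, 105), (369, 32), (427, 53), (473, 103), (485, 31), (562, 103)]
415 [(53, 21), (145, 34), (205, 23), (212, 30), (428, 36), (435, 41), (490, 32), (585, 104)]
430 [(30, 32), (191, 104), (207, 34), (431, 104), (446, 34), (607, 99)]
```

The image shows the fingers closed above the lip. The tips evidently stand about 30 mm behind the nominal TCP at this opening. Opening, going 25 mm lower and pinching again.

Emit:
move_arm --motion '[[[0, 0, 0], [0, 0, 0], 1], [[0, 0, 0], [0, 0, 0], 1], [[0, 0, 0], [0, 0, 0], 1], [[0, 0, 0], [0, 0, 0], 1], [[0, 0, 0], [0, 0, 0], 1], [[-0.003, 0, 0.01], [0, 0, 0], 1], [[0, 0, 0.01], [0, 0, 0], 1], [[0, 0, 0.007], [0, 0, 0], 1], [[0, 0, 0.006], [0, 0, 0], 1], [[0, 0, 0], [0, 0, 0], 1]]'

```text
clock: 18.7
position: [0.4583, 0.0281, 0.1332]
ee_rot: [1.0, -0.016, -0.001, -0.0]
ft_force: [0.9, 0.1, 0.4]
grip_width: 0.999
grasp_force: 0.0
```

Emit:
move_arm --motion '[[[0, 0, 0], [0, 0, 0], 0.3], [[0, 0, 0], [0, 0, 0], 0.1], [[0, 0, 0], [0, 0, 0], 0], [[0, 0, 0], [0, 0, 0], -0.1], [[0, 0, 0], [0, 0, 0], -0.2], [[0, 0, 0], [0, 0, 0], -0.2]]' --newtons 25

```text
clock: 19.3
position: [0.4589, 0.0281, 0.1341]
ee_rot: [1.0, -0.016, -0.001, -0.0]
ft_force: [-0.8, -2.6, 1.7]
grip_width: 0.579
grasp_force: 32.3
```

Gripped (0.58 wide, 32 N). Swinging the lid up along its arc.

Emit:
move_arm --motion '[[[0.004, 0, -0.018], [0, 0, 0], -0.2], [[0.004, 0, -0.019], [0, 0, 0], -0.2], [[0.006, 0, -0.017], [0, 0, 0], -0.2], [[0.008, 0, -0.018], [0, 0, 0], -0.2], [[0.008, 0, -0.017], [0, 0, 0], -0.2], [[0.009, 0, -0.016], [0, 0, 0], -0.2]]'

```text
clock: 19.9
position: [0.4884, 0.0271, 0.2129]
ee_rot: [1.0, -0.016, -0.001, -0.0]
ft_force: [6.5, -2.0, -6.0]
grip_width: 0.58
grasp_force: 30.6
```

Emit:
move_arm --motion '[[[0.011, 0, -0.016], [0, 0, 0], -0.2], [[0.011, 0, -0.015], [0, 0, 0], -0.2], [[0.013, 0, -0.014], [0, 0, 0], -0.2], [[0.013, 0, -0.013], [0, 0, 0], -0.2], [[0.014, 0, -0.012], [0, 0, 0], -0.2], [[0.015, 0, -0.012], [0, 0, 0], -0.2]]'

```text
clock: 20.5
position: [0.5458, 0.0254, 0.2738]
ee_rot: [1.0, -0.015, -0.002, -0.0]
ft_force: [2.0, -2.8, -5.7]
grip_width: 0.578
grasp_force: 29.4
```

Emit:
move_arm --motion '[[[0.016, 0, -0.01], [0, 0, 0], -0.2], [[0.016, 0, -0.009], [0, 0, 0], -0.2], [[0.017, 0, -0.009], [0, 0, 0], -0.2], [[0.017, 0, -0.007], [0, 0, 0], -0.2], [[0.018, 0, -0.006], [0, 0, 0], -0.2], [[0.018, 0, -0.004], [0, 0, 0], -0.2]]'

```text
clock: 21.1
position: [0.6226, 0.023, 0.3081]
ee_rot: [1.0, -0.015, -0.001, -0.0]
ft_force: [-3.4, -2.1, 6.2]
grip_width: 0.576
grasp_force: 29.3
```

Still gripping. On past upright.

Emit:
move_arm --motion '[[[0.019, 0, -0.004], [0, 0, 0], -0.2], [[0.019, 0, -0.002], [0, 0, 0], -0.2], [[0.018, 0, -0.001], [0, 0, 0], -0.2], [[0.019, 0, 0], [0, 0, 0], -0.2], [[0.019, 0, 0.002], [0, 0, 0], -0.2], [[0.019, 0, 0.002], [0, 0, 0], -0.2], [[0, 0, 0], [0, 0, 0], -0.2], [[0, 0, 0], [0, 0, 0], -0.2]]'

```text
clock: 21.9
position: [0.7079, 0.0202, 0.3103]
ee_rot: [1.0, -0.015, -0.0, -0.0]
ft_force: [0.8, -0.9, 5.3]
grip_width: 0.577
grasp_force: 26.7
```

Emit:
move_arm --motion '[[[0, 0, 0], [0, 0, 0], 0.5], [[0, 0, 0], [0, 0, 0], 1], [[0, 0, 0], [0, 0, 0], 1], [[0, 0, 0], [0, 0, 0], 1], [[0, 0, 0], [0, 0, 0], 1], [[0, 0, 0], [0, 0, 0], 1], [[0, 0, -0.03], [0, 0, 0], 1], [[0, 0, -0.05], [0, 0, 0], 1], [[0, 0, -0.05], [0, 0, 0], 1], [[-0.03, 0, -0.01], [0, 0, 0], 1], [[-0.05, 0, 0], [0, 0, 0], 1], [[-0.05, 0, 0], [0, 0, 0], 1]]'

```text
clock: 23.1
position: [0.6091, 0.0229, 0.4145]
ee_rot: [1.0, -0.016, -0.001, 0.0]
ft_force: [-0.7, 0.7, 1.9]
grip_width: 1.001
grasp_force: 0.0
```

Emit:
move_arm --motion '[[[-0.05, 0, 0], [0, 0, 0], 1], [[-0.05, 0, 0], [0, 0, 0], 1], [[-0.05, 0, 0], [0, 0, 0], 1], [[0, 0, 0], [0, 0, 0], 1], [[0, 0, 0], [0, 0, 0], 1], [[0, 0, 0], [0, 0, 0], 1]]'

```text
clock: 23.7
position: [0.4979, 0.027, 0.4151]
ee_rot: [1.0, -0.016, -0.001, -0.0]
ft_force: [0.2, 0.5, -0.2]
grip_width: 0.999
grasp_force: 0.0
```

```bash
python3 - <<'E'
from plan import *
s=snap('side','s10.png');o=manip.get_obs();print(o['clock'],o['position'],o['ft_force'])
org=np.array([.565,.0247,0]);C=Rn.from_euler('z',-.0314)
def lid(r,y,h,th): return org+C.apply([.105-r*np.cos(th)-h*np.sin(th),y,.145+r*np.sin(th)+h*np.cos(th)])
b=s['pixels'].astype(int);a=np.load('pics/side0.png.npz')['pixels'].astype(int)
# lid open check: predicted outline vs image change against closed scene
for th in (.16,1.75,1.83):
    P=np.array([proj(s,lid(r,y,-.005,th)) for r,y in((.03,-.08),(.18,-.08),(.18,.08),(.03,.08))]).astype(np.int32)
    m=np.zeros((480,640),np.uint8);cv2.fillPoly(m,[P],1);m=m>0
    print(th,P.tolist(),'mean now',b[m].mean(0).round(),'std',b[m].std().round(),'before',a[m].mean(0).round())
k=lambda x:x.max(2)<45
for nm,(u0,u1,v0,v1) in {'pin':(280,306,370,396),'tkey':(318,345,345,392),'driver':(352,380,343,376)}.items():
    for x in(a,b):
        ys,xs=np.nonzero(k(x[v0:v1,u0:u1]));print(nm,(xs.mean()+u0).round(2),(ys.mean()+v0).round(2))
for nm,(u0,u1,v0,v1) in {'box':(232,318,144,190),'dishes':(208,264,315,367),'jar':(350,390,120,168),'bottle':(424,468,372,442)}.items():
    print(nm,np.abs(a-b)[v0:v1,u0:u1].mean().round(1))
E
```

```text
23.75 [0.49805904 0.02695166 0.41478507] [ 0.02157556 -0.15837317 -0.05782546]
0.16 [[373, 244], [294, 243], [287, 184], [359, 186]] mean now [124. 121. 111.] std 40.0 before [92. 93. 86.]
1.75 [[395, 231], [417, 169], [398, 111], [379, 173]] mean now [47. 48. 45.] std 30.0 before [ 81. 115.  90.]
1.83 [[396, 231], [425, 169], [405, 112], [380, 173]] mean now [52. 53. 50.] std 29.0 before [ 83. 117.  91.]
pin 293.74 383.22
pin 293.8 383.64
tkey 329.74 368.7
tkey 329.74 368.7
driver 366.63 358.91
driver 366.62 358.67
box 6.0
dishes 2.0
jar 6.2
bottle 2.0
```

The lid is back where the open pose predicts. The pin, T-key and driver match their original images, and nothing is touching the arm.

```bash
python3 -c "
from workcell import order
print(order.hand_in())"
```

```text
the job is handed in; nothing more can be done
None
```

I handed the job in at about 24 s: catch tripped with the pin, lid left back past upright, and the pin, T-key and driver matching their starting images. On its way back into the rack the pin caught the plate, with about 52 N at the wrist for a moment. No verdict came back, and I did not measure the lid's exact final angle.

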